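# Tip the dental model onto its base and push it up to the stop

### The arm

A 6-joint arm with a two-finger parallel gripper is mounted at the origin on the work surface. World frame = base frame: x ahead of the robot, y to its left, z up, the work surface at z = 0. Lengths are in m, angles in rad, forces in N, time in s.
With the tool pointing down it reaches from about 0.425 to 0.95 m from the base axis. Payload 3.5 kg.
Tool frame: the origin (TCP) lies on the centre line of the jaws, within the pads' length; the fingertips stand 17 mm ahead of it and the grasp point (between the pads) lies 2 mm behind it; z points along the fingers, y is the line along which they close (so a half turn about z gives the same grasp; the last joint's range is limited). The gripper opens to 85 mm and grips with 20 to 120 N. Pads are 22 mm wide; open, the fingers measure 114 mm over their backs; the gripper's body (76 mm by 85 mm) begins 54 mm behind the grasp point. The pads swing forward as they close: fully open they stand 13 mm farther back than shut.
Start: joints at [-1.351, 0.286, 1.577, -0, 1.279, -0.15], TCP at [0.244, -0.629, 0.248] pointing down, gripper open.
Joint ranges: [-2.77, 2.77], [-0.9, 2.22], [0.21, 2.48], [-1.53, 4.67], [0.24, 2.81], [-2.84, 2.84]. Speed limits (rad/s): [2.79, 2.79, 3.14, 3.14, 3.14, 3.14].

### API

Orientations are given as a unit quaternion [x, y, z, w].
In Python, from plant import ctrl gives the robot as it stands. The module is installed in compiled form; this text tells all that it offers.
- The arm moves only by the tool drive_tool, never from a script. Its argument "moves" is a list of rows, each a list of 3 entries, a list of its own where there are three numbers: the turn, a rotation vector about the tool's x, y, z in rad, then the shift along the tool's x, y, z in m, then the finger opening in m, from 0 to 0.0854. A call has 1 to 5 rows; each row shifts and turns the commanded pose from where the row before left it, along the tool's axes as they then stand; what a row does not reach is not made up. A row lasts 1/8 s, in which the tool goes at most 62.5 mm and 10.7 degrees, less where a joint would pass 70% of its speed; a pose out of reach is approached as far as the arm can. A call with a gripper value outside its range is refused whole. The fingers move at their own pace and stop on an object; "grip_force" is the grip in N (left out, the last holds). Time passes only in rows, so rows that do not move let the fingers close. It gives the time, the measured TCP pose, the force, the opening and the grip force at its end, in the units of the state.
- ctrl.get_state(): the state, without advancing time (a new reading comes with each control period).
- ctrl.read_camera(name): name is "scene" or "top" or "wrist"; returns a dict with "image" (400x640x3 uint8, red, green, blue), "fx", "fy", "cx", "cy" (pixels), "R" (3x3) and "t" (3): a world point X has camera coordinates R X + t. Camera axes: x right, y down, z forward; pixel columns grow to the right and rows downward; lengths in m; the calibration is good to about 2 mm. The wrist camera is an equidistant fisheye: a pixel r from the principal point sees the ray r / f radians off the axis. A picture is of the moment at which its call begins. There is no depth.
- ctrl.sign_off(): hands the job in; it is judged then, once.
The state is a dict: "time": time; "qpos": joint angles; "dq": joint speeds; "joint_efforts": joint torques, N m; "eef_pos": TCP position; "tcp_rot": TCP orientation; "contact_force": force on the tool from outside, world axes, zero at the start; "wrist_torque": the same for the moment, N m; "opening": opening from 0.0 (shut) to 1.0 (fully open); "finger_force": force on a finger pad.
Only numpy, scipy, OpenCV 4.12 (cv2) and the standard library are available. Lean on these libraries where they do the work, as an engineer would, in place of code of your own. Each camera call takes 0.05 s, during which the arm holds its last target. There are 200 camera calls.

### The job

The yellow plaster dental model is standing on its heel on the grey inspection board. Without picking it up, push it over with the fingertips so that it lies on its flat base with the teeth up, then push it along the board until its flat front edge sits flush against the blue stop bar, within the bar's length. Leave the jar, the dish and the carver where they are.

Things in the scene. Friction and masses are not known exactly. Their poses are not given: they have to be found in the camera images.
- model: yellow plaster dental model, about 160 g, 62 mm heel to front, 66 wide; base block 20 thick, 34 over the teeth. Origin: middle of the edge where flat base meets heel. Axes: x heel to front, y across, z base to teeth. Starts standing on its heel (x up), base facing the stop bar, teeth facing away from it. Pushed on the front teeth it tips about its origin edge and falls at about 23 deg of lean
- teeth (a point): middle of the biting edge of the front teeth (ivory horseshoe, one brass crown): 53 mm from the heel, 34 mm from the base underside; at the start it is 53 mm above the board, on the side away from the stop bar
- heel (a point): centre of the model's flat heel face (66 mm wide, 20 mm high once it lies on its base), 10 mm above the model's origin along its z; once the model lies, this is the face to push towards the stop bar
- front (a point): middle of the bottom edge of the model's flat front face, 62 mm from the model's origin along its x; the front face is 36 mm wide and 20 mm high, both its corners are cut off
- board: grey inspection board, fixed to the bench: 240 mm long (x from -125 to +115 mm), 140 mm wide (y), 10 mm thick. Origin on the bench beneath the board. Its x points to the blue stop bar across its end: bar 130 mm long (y -65 to +65 mm), 22 mm wide, standing 14 mm above the board's top, near face at x = +85 mm
- stop (a point): middle of the stop bar's near face, at the height of the board's top; its axes are those of the board: x into the bar, y along the bar
- jar: amber jar with a black cap, 44 mm diameter, 55 mm tall, loose on the bench beside the board; origin at the centre of its underside
- dish: small white ceramic dish, 60 mm diameter, 24 mm tall, loose on the bench beside the board; origin at the centre of its underside
- carver: carver with a blue handle and steel blade, 154 mm long, 10 mm thick, loose on the bench beyond the stop bar; origin on the bench under its middle, x along it towards the blade

How it is judged:
On the way, in this order (a step that is already met when the one before it is completed fails the run):
1. the model has been tipped over and lies on its base, teeth up (angle between model's own z axis and vertical below 0.08 rad and height (world z) of model below 0.014 m), for 0.2 s.
2. the model's front is flush against the stop bar (x of front in the frame of stop above -0.004 m and angle between the x axis of model and the x axis of board, either way round below 0.09 rad), for 0.2 s.
At the end, for the whole second after the job is handed in: The model lies at rest on its base on the board, teeth up (within 0.08 rad), its front edge within 4 mm of the stop bar's face and square to it within 0.09 rad, its front's middle within 47 mm of the bar's middle (all of step 2 and angle between model's own z axis and vertical below 0.08 rad and x of front in the frame of stop below 0.004 m and y of front in the frame of stop between -0.047 and 0.047 m and z of front in the frame of stop below 0.004 m and linear speed of model below 0.01 m/s); the robot touches nothing.
It fails at once if the model is lifted, or falls onto its teeth or side (the heel's bottom edge rises more than 12 mm off the board) (height (world z) of model above 0.022 m).
It fails at once if the jar is moved more than 15 mm (distance of jar from where it was at the start of the episode above 0.015 m).
It fails at once if the dish is moved more than 15 mm (distance of dish from where it was at the start of the episode above 0.015 m).
It fails at once if the carver is moved more than 15 mm (distance of carver from where it was at the start of the episode above 0.015 m).
It also fails if it takes over 45 s, if anything falls off the work surface, if the arm or the gripper's body presses on something with over 40 N, if the wrist force passes 120 N, or if a joint passes its speed limit or range.

## Working session

There is one attempt and no reset: what is moved stays moved. The work goes in short steps, Python scripts to look and compute and a tool call to move; the robot and the scene stay as the last step left them, time stands still between calls to the robot, and variables do not carry over. Pictures are saved under pics/ and viewed, at most 10 in all, crops included, and the job is handed in when it is done.

Besides the shell and the picture viewer there is one more tool, called after "Request:" by a JSON object that holds its "fn" and its "kwargs", one argument or row to a line. drive_tool: Moves the arm, as the interface text tells. Its arguments: {"type":"object","properties":{"moves":{"type":"array","items":{"type":"array"}},"grip_force":{"type":"number"}},"required":["moves"]}

```bash
mkdir -p pics
cat > h.py <<'E'
import numpy as np, cv2
from plant import ctrl
def cam(n):
    c=ctrl.read_camera(n); c['image']=np.asarray(c['image']); c['R']=np.array(c['R']); c['t']=np.array(c['t']); return c
def save(c,f): cv2.imwrite('pics/'+f,c['image'][:,:,::-1])
def ray(c,u,v,z):
    d=c['R'].T@np.array([(u-c['cx'])/c['fx'],(v-c['cy'])/c['fy'],1]); o=-c['R'].T@c['t']
    return o+d*(z-o[2])/d[2]
E
python3 - <<'E'
from h import *
for n in('scene','top'):
    c=cam(n); save(c,n+'0.png'); print(n,c['fx'],-c['R'].T@c['t'],c['R'].round(3).tolist())
s=ctrl.get_state(); print(s['time'],s['eef_pos'],s['tcp_rot'])
E
```

```text
scene 473.6563425580336 [ 1.13774448 -0.426379    0.57325468] [[0.675, 0.737, 0.007], [0.426, -0.383, -0.82], [-0.602, 0.557, -0.572]]
top 404.00754138568584 [0.48819058 0.04754878 0.83738108] [[0.009, -1.0, -0.006], [-0.99, -0.008, -0.143], [0.143, 0.007, -0.99]]
0.1 [ 0.24386144 -0.62879986  0.24704006] [ 9.82953176e-01  1.83852844e-01 -4.24327582e-05 -1.08808934e-03]
```

View pics/top0.png

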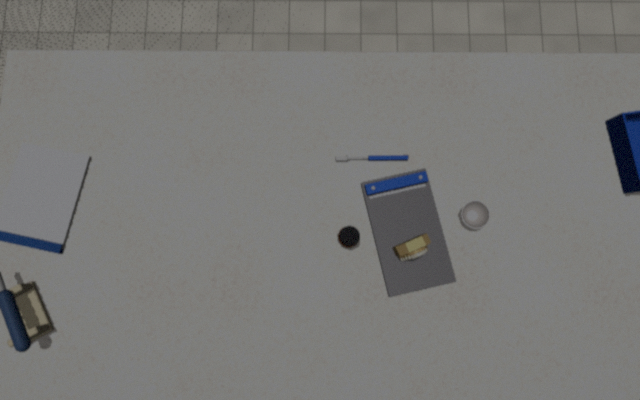

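View pics/scene0.png

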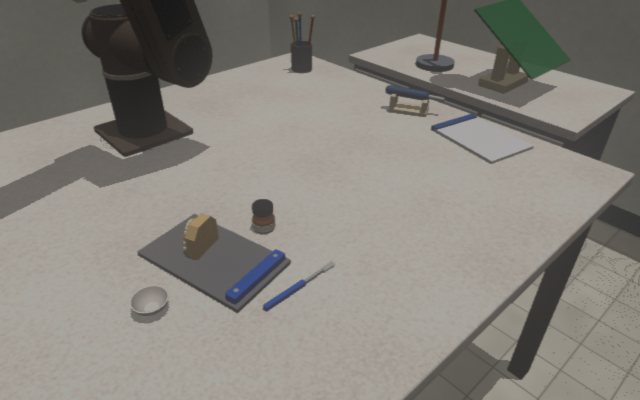

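The top view shows the board with corners near (362,181), (427,169), (455,281), (389,295). The blue bar is at about (396,183) and the model at (411,247), with the jar at (348,237) and the dish at (475,215). Next I measure these.

Run:
```python
from h import *
c=cam('top'); im=c['image']; hsv=cv2.cvtColor(im,cv2.COLOR_RGB2HSV)
m=np.zeros((400,640),np.uint8); m[165:205,355:440]=1
b=((hsv[...,0]>100)&(hsv[...,0]<130)&(hsv[...,1]>140)).astype(np.uint8)*m
r=cv2.minAreaRect(cv2.findNonZero(b)); P=np.array([ray(c,u,v,.024)[:2] for u,v in cv2.boxPoints(r)])
print('bar',P.round(4).tolist(),P.mean(0),[np.linalg.norm(P[i]-P[i-1]).round(4) for i in (1,2)])
B=np.array([ray(c,u,v,.010)[:2] for u,v in [(362,181),(427,169),(455,281),(389,295)]]);print('board',B.round(4).tolist())
m[:]=0; m[210:290,370:450]=1
y=((hsv[...,0]>12)&(hsv[...,0]<35)&(hsv[...,1]>70)).astype(np.uint8)*m
q=cv2.findNonZero(y); r=cv2.minAreaRect(q); print('model px',r,len(q))
print('at z=.072',[ray(c,u,v,.072)[:2].round(4).tolist() for u,v in cv2.boxPoints(r)])
for n,u,v,z in(('jar',348,237,.055),('dish',475,215,.02)): print(n,ray(c,u,v,z))
C=cv2.resize(im[150:310,320:500],None,fx=4,fy=3.7,interpolation=cv2.INTER_CUBIC)
cv2.imwrite('pics/crop0.png',cv2.convertScaleAbs(C[:,:,::-1],alpha=1.6))
```

```text
bar [[0.6419, -0.0441], [0.6715, -0.1689], [0.6503, -0.173], [0.6209, -0.0486]] [ 0.64612629 -0.10864269] [np.float64(0.1283), np.float64(0.0216)]
board [[0.6521, -0.0406], [0.6786, -0.1766], [0.4491, -0.2258], [0.4203, -0.093]]
model px ((412.4053649902344, 246.43243408203125), (14.354141235351562, 36.363826751708984), 66.50143432617188) 477
at z=.072 [[0.5136, -0.0912], [0.5414, -0.1546], [0.5168, -0.1646], [0.4892, -0.1014]]
jar [ 0.53283267 -0.00803524  0.055     ]
dish [ 0.58160455 -0.26826156  0.02      ]
```

View pics/crop0.png

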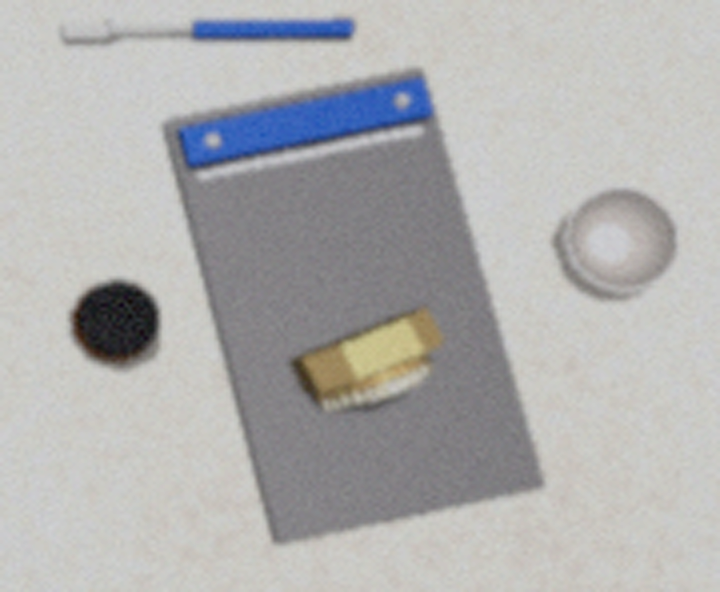

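The crop shows the model's front face (light yellow) at about (380,355), its base edge running (340,352)→(415,318), the teeth on the near side, and the bar running (181,130)→(430,80). The board yaw is about 0.23, the model's push heading is about 0.43, and the gap to the bar after the fall should be about 46 mm. I'm moving in behind the model with the fingers shut.

Request:
{"fn": "drive_tool", "kwargs": {
  "moves": [
    [[0,0,-0.06],[0.038,-0.034,0.01],0],
    [[0,0,0],[0.038,-0.034,0.01],0],
    [[0,0,0],[0.038,-0.034,0.01],0],
    [[0,0,0],[0.038,-0.034,0.01],0],
    [[0,0,0],[0.038,-0.034,0.01],0]
  ]
}}

```text
time: 0.78
eef_pos: [0.349, -0.3952, 0.1978]
tcp_rot: [0.977, 0.213, 0.0, -0.0]
contact_force: [1.3, -0.4, 0.5]
opening: 0.002
finger_force: 0.0
```

Request:
{"fn": "drive_tool", "kwargs": {
  "moves": [
    [[0,0,0],[0.038,-0.034,0.01],0],
    [[0,0,0],[0.038,-0.034,0.01],0],
    [[0,0,0],[0.038,-0.034,0.01],0],
    [[0,0,0],[0.038,-0.034,0.01],0],
    [[0,0,0],[0.03,-0.034,0.01],0]
  ]
}}

```text
time: 1.4
eef_pos: [0.4437, -0.1648, 0.148]
tcp_rot: [0.977, 0.213, 0.0, 0.0]
contact_force: [-1.0, -0.4, 0.6]
opening: -0.001
finger_force: 0.0
```

Run:
```python
from h import *
s=ctrl.get_state(); print(s['time'],s['eef_pos'],s['tcp_rot'])
w=cam('wrist'); cv2.imwrite('pics/w1.png',cv2.convertScaleAbs(w['image'][:,:,::-1],alpha=1.5)); print(w['fx'],w['cx'],w['cy'],-w['R'].T@w['t'],w['R'].round(3).tolist())
```

```text
1.4 [ 0.4436745  -0.16482959  0.14800408] [9.76953135e-01 2.13453858e-01 1.42053604e-04 4.23517631e-05]
309.70691628693146 321.3447267769721 203.1632524894983 [ 0.50913737 -0.13628867  0.27394517] [[0.418, -0.908, 0.001], [-0.873, -0.401, 0.278], [-0.253, -0.117, -0.96]]
```

View pics/w1.png

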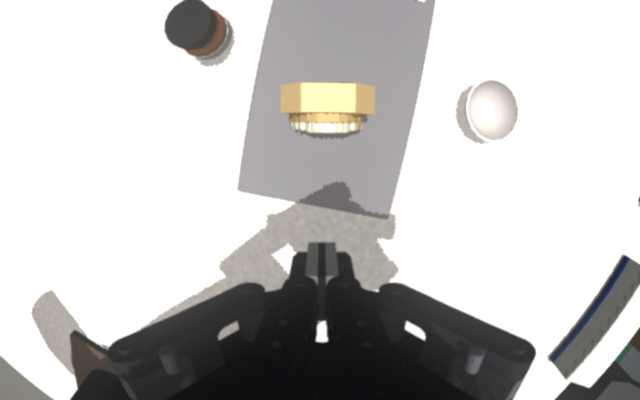

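The wrist view shows the model squared up with the tool heading: its top base edge runs (301,83)–(357,83) and the teeth front is at (328,133). The shut fingertips end near (321,243).

```bash
cat >> h.py <<'E'
def wray(c,u,v,z):
    x=np.array([u-c['cx'],v-c['cy']]); r=np.linalg.norm(x); th=r/c['fx']
    d=c['R'].T@np.array([*(x/r*np.sin(th)),np.cos(th)]); o=-c['R'].T@c['t']
    return o+d*(z-o[2])/d[2]
def tool(p,s):
    from scipy.spatial.transform import Rotation as R
    return R.from_quat(s['tcp_rot']).inv().apply(p-np.array(s['eef_pos']))
E
python3 - <<'E'
from h import *
s=ctrl.get_state(); w=cam('wrist')
for n,u,v,z in(('baseL',301,83,.072),('baseR',357,83,.072),('heelcornerL',281,84,.05),('R',375,84,.05),('teeth',328,133,.063),('boardBL',239,190,.01),('boardBR',388,217,.01),('tip .131',321,243,.131),('tip .144',321,243,.144)):
    p=wray(w,u,v,z); print(n,p.round(4),tool(p,s).round(4))
E
```

```text
baseL [ 0.5223 -0.1106  0.072 ] [ 0.0927 -0.0114  0.0741]
baseR [ 0.5375 -0.1428  0.072 ] [0.093  0.0242 0.0739]
heelcornerL [ 0.5175 -0.0955  0.05  ] [ 0.0947 -0.027   0.0962]
R [ 0.5458 -0.1557  0.05  ] [0.0951 0.0396 0.0958]
teeth [ 0.4997 -0.1402  0.063 ] [0.0598 0.006  0.083 ]
boardBL [ 0.4194 -0.0911  0.01  ] [ 0.0075 -0.0719  0.1365]
boardBR [ 0.4529 -0.2232  0.01  ] [-0.0175  0.0621  0.1357]
tip .131 [ 0.4527 -0.1572  0.131 ] [0.01   0.0014 0.015 ]
tip .144 [ 0.4579 -0.1549  0.144 ] [0.0156 0.0014 0.002 ]
```

The widths check out (66.6 mm across the model, 35.6 mm across the front, fingertips 17 mm ahead when shut). The teeth are 49 mm ahead of the finger face and 6 mm to the side. I'll descend to fingertip z of about 0.058.

Request:
{"fn": "drive_tool", "kwargs": {
  "moves": [
    [[0,0,0],[0.01,0.006,0.03],0],
    [[0,0,0],[0.01,0,0.03],0],
    [[0,0,0],[0.01,0,0.013],0],
    [[0,0,0],[0.01,0,0],0],
    [[0,0,0],[0,0,0],0]
  ]
}}

```text
time: 2.12
eef_pos: [0.4831, -0.1559, 0.0762]
tcp_rot: [0.977, 0.213, 0.001, 0.001]
contact_force: [-0.3, 0.9, 0.7]
opening: -0.003
finger_force: 0.0
```

Request:
{"fn": "drive_tool", "kwargs": {
  "moves": [
    [[0,0,0],[0.005,0,0],0],
    [[0,0,0],[0.005,0,0],0],
    [[0,0,0],[0.005,0,-0.001],0],
    [[0,0,0],[0.005,0,-0.001],0],
    [[0,0,0],[0.004,0,-0.001],0]
  ]
}}

```text
time: 2.75
eef_pos: [0.5043, -0.1452, 0.0785]
tcp_rot: [0.977, 0.213, 0.0, 0.0]
contact_force: [0.4, -1.2, -1.0]
opening: -0.001
finger_force: 0.1
```

Run:
```python
from h import *
w=cam('wrist'); cv2.imwrite('pics/w2.png',cv2.convertScaleAbs(w['image'][:,:,::-1],alpha=1.3))
```

```text
(no output)
```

View pics/w2.png

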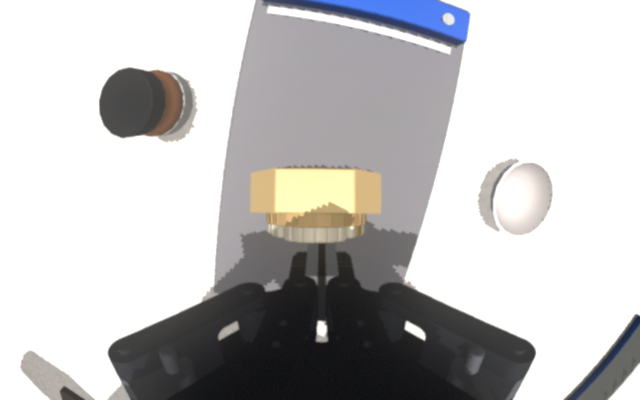

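The view shows the fingertips centred against the front teeth at (322,242), with the model starting to lean. I'll keep pushing.

Request:
{"fn": "drive_tool", "kwargs": {
  "moves": [
    [[0,0,0],[0.004,0,-0.001],0],
    [[0,0,0],[0.004,0,-0.001],0],
    [[0,0,0],[0.004,0,0],0],
    [[0,0,0],[0.003,0,0],0],
    [[0,0,0],[0,0,0],0]
  ]
}}

```text
time: 3.42
eef_pos: [0.5177, -0.139, 0.0803]
tcp_rot: [0.977, 0.213, -0.0, -0.0]
contact_force: [-0.2, -0.4, 0.2]
opening: 0.001
finger_force: 0.0
```

Run:
```python
from h import *
w=cam('wrist'); cv2.imwrite('pics/w3.png',cv2.convertScaleAbs(w['image'][:,:,::-1],alpha=1.3))
```

```text
(no output)
```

View pics/w3.png

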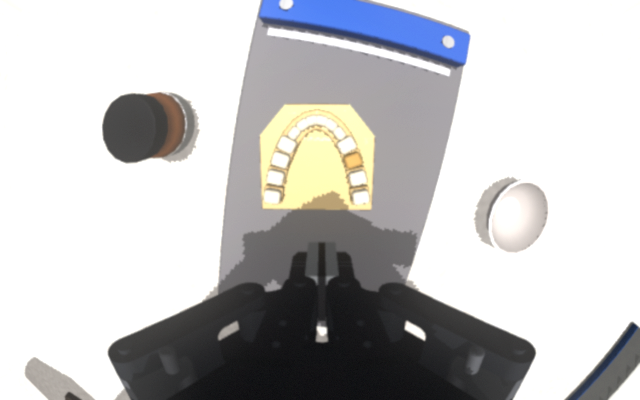

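The model now lies on its base with the teeth up. The heel edge runs (262,209)–(372,209), the front edge (285,104)–(350,104), and the bar's near edge is at about v 28–65.

Run:
```python
from h import *
s=ctrl.get_state(); w=cam('wrist')
for n,u,v,z in(('heelL',262,209,.03),('heelR',372,209,.03),('frontL',285,104,.03),('frontR',350,104,.03),('barL',262,17,.024),('barR',466,65,.024)):
    p=wray(w,u,v,z); print(n,p.round(4),tool(p,s).round(4))
a=.228; X=np.array([np.cos(a),np.sin(a)]);Y=np.array([-X[1],X[0]]);S=np.array([.6354,-.1111])
for u,v in((317,104),(317,209)):
    d=wray(w,u,v,.03)[:2]-S; print(d@X,d@Y)
```

```text
heelL [ 0.5184 -0.101   0.03  ] [ 0.0166 -0.0342  0.0503]
heelR [ 0.5461 -0.1612  0.03  ] [0.0167 0.032  0.0503]
frontL [ 0.5809 -0.0892  0.03  ] [ 0.0783 -0.0189  0.0502]
frontR [ 0.596  -0.1224  0.03  ] [0.0783 0.0176 0.0502]
barL [ 0.6244 -0.0531  0.024 ] [ 0.1329 -0.0336  0.0562]
barR [ 0.6538 -0.177   0.024 ] [0.108  0.0913 0.0562]
-0.044773872863918776 0.01601276580755794
-0.10494343446849204 0.003783246866595001
```

The size check holds (heel to front 61.7 mm, heel width 66 mm). The heading is off by about 0.20 rad and the gap is about 45 mm. Next I back off, open to 40 mm, turn square to the bar and lower behind the heel.

Request:
{"fn": "drive_tool", "kwargs": {
  "moves": [
    [[0,0,0],[-0.015,0,0],0.04],
    [[0,0,0],[-0.015,0,0],0.04],
    [[0,0,0.1],[0,-0.006,0.01],0.04],
    [[0,0,0.1],[0,-0.006,0.015],0.04],
    [[0,0,0],[0,0,0.018],0.04]
  ]
}}

```text
time: 4.15
eef_pos: [0.4851, -0.1408, 0.037]
tcp_rot: [0.993, 0.115, 0.0, 0.0]
contact_force: [-0.1, -0.8, -0.1]
opening: 0.468
finger_force: 0.0
```

Request:
{"fn": "drive_tool", "kwargs": {
  "moves": [
    [[0,0,0],[0.01,0,0],0.04],
    [[0,0,0],[0.01,0,0],0.04],
    [[0,0,0],[0.006,0,0],0.04],
    [[0,0,0],[0.006,0,0],0.04],
    [[0,0,0],[0.006,0,0],0.04]
  ]
}}

```text
time: 4.78
eef_pos: [0.5228, -0.1315, 0.0373]
tcp_rot: [0.993, 0.115, -0.001, -0.0]
contact_force: [-1.3, -0.1, 1.5]
opening: 0.472
finger_force: 0.9
```

Request:
{"fn": "drive_tool", "kwargs": {
  "moves": [
    [[0,0,0],[0.006,0,0],0.04],
    [[0,0,0],[0.006,0,0],0.04],
    [[0,0,0],[0.006,0,0],0.04],
    [[0,0,0],[0.006,0,0],0.04],
    [[0,0,0],[0,0,0],0.04]
  ]
}}

```text
time: 5.4
eef_pos: [0.5471, -0.1264, 0.0375]
tcp_rot: [0.993, 0.115, 0.001, 0.0]
contact_force: [-0.5, 0.8, -0.5]
opening: 0.467
finger_force: 0.0
```

Run:
```python
from h import *
w=cam('wrist'); cv2.imwrite('pics/w4.png',cv2.convertScaleAbs(w['image'][:,:,::-1],alpha=1.3))
```

```text
(no output)
```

View pics/w4.png

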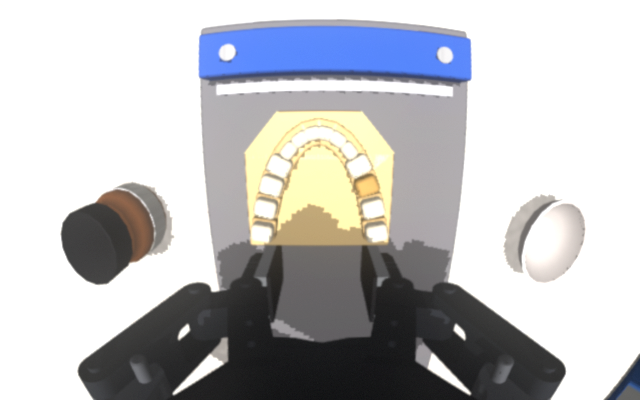

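The model is square to the bar: front edge (277,111)–(362,111), bar near edge at about v 79, and both fingertips on the heel. I'll compute the remaining gap.

Run:
```python
from h import *
s=ctrl.get_state(); w=cam('wrist')
for n,u,v,z in(('fL',277,111,.03),('fR',362,111,.03),('barL',200,78,.024),('barR',469,80,.024),('heel',320,245,.03)):
    print(n,tool(wray(w,u,v,z),s).round(4))
```

```text
fL [ 0.074  -0.0176  0.0076]
fR [0.074  0.0187 0.0076]
barL [ 0.0917 -0.0551  0.0136]
barR [0.0925 0.0718 0.0137]
heel [0.0125 0.0008 0.0075]
```

About 18 mm remain, and it's centred within 8 mm. I'll push on gently.

Request:
{"fn": "drive_tool", "kwargs": {
  "moves": [
    [[0,0,0],[0.005,0,0],0.04],
    [[0,0,0],[0.005,0,0],0.04],
    [[0,0,0],[0.004,0,0],0.04],
    [[0,0,0],[0.003,0,0],0.04],
    [[0,0,0],[0,0,0],0.04]
  ]
}}

```text
time: 6.12
eef_pos: [0.5633, -0.1224, 0.0374]
tcp_rot: [0.993, 0.115, 0.001, 0.0]
contact_force: [-0.3, -0.5, -0.4]
opening: 0.469
finger_force: 0.0
```

Request:
{"fn": "drive_tool", "kwargs": {
  "moves": [
    [[0,0,0],[0.0015,0,0],0.04],
    [[0,0,0],[0.0015,0,0],0.04],
    [[0,0,0],[0,0,0],0.04]
  ]
}}

```text
time: 6.5
eef_pos: [0.5648, -0.122, 0.0374]
tcp_rot: [0.993, 0.115, -0.001, -0.0]
contact_force: [-5.2, -1.1, 3.2]
opening: 0.467
finger_force: 2.5
```

Contact at about 5 N. I'll press slightly more, hold, then retreat straight back and up.

Request:
{"fn": "drive_tool", "kwargs": {
  "moves": [
    [[0,0,0],[0.001,0,0],0.04],
    [[0,0,0],[0,0,0],0.04],
    [[0,0,0],[0,0,0],0.04]
  ]
}}

```text
time: 6.88
eef_pos: [0.5649, -0.122, 0.0373]
tcp_rot: [0.993, 0.115, -0.003, -0.0]
contact_force: [-8.2, -2.5, 5.6]
opening: 0.471
finger_force: 4.0
```

Request:
{"fn": "drive_tool", "kwargs": {
  "moves": [
    [[0,0,0],[-0.005,0,0],0.04],
    [[0,0,0],[-0.015,0,0],0.04],
    [[0,0,0],[-0.015,0,-0.02],0.04],
    [[0,0,0],[0,0,-0.04],0.04],
    [[0,0,0],[0,0,0],0.04]
  ]
}}

```text
time: 7.5
eef_pos: [0.5345, -0.1307, 0.101]
tcp_rot: [0.993, 0.114, 0.004, 0.002]
contact_force: [-0.8, -0.2, -0.3]
opening: 0.464
finger_force: 0.0
```

Run:
```python
from h import *
s=ctrl.get_state(); print(s['eef_pos'])
w=cam('wrist'); cv2.imwrite('pics/w5.png',cv2.convertScaleAbs(w['image'][:,:,::-1],alpha=1.3))
```

```text
[ 0.53451808 -0.13066453  0.10096185]
```

View pics/w5.png

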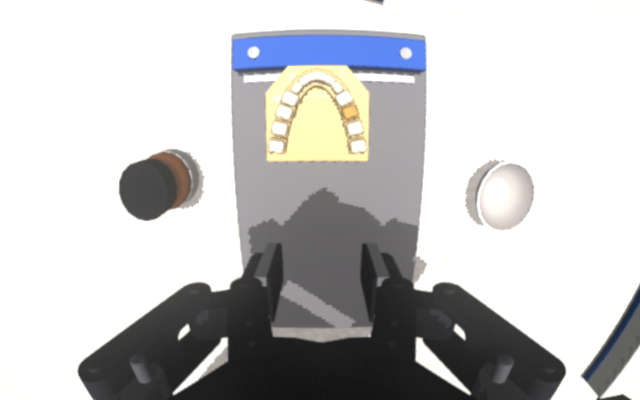

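The model lies teeth up with its front edge (288,67)–(347,67) flush against the bar at v≈68. It is square and near the bar's middle, the gripper is clear, and the jar and dish haven't moved.

```bash
python3 -c "
from plant import ctrl; print(ctrl.sign_off())"
```

```text
the job is handed in; nothing more can be done
None
```

The model was tipped onto its base with the teeth up and pushed square and flush against the blue stop bar, near the bar's middle; the jar, dish and carver were not touched, and the job was handed in at about 7.6 s, with no verdict reported back.

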